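# Bring the inspection camera over the opened carton and clamp it

### The job

Fold both flaps of the small carton well back, past upright, so that the circuit module inside can be seen, and bring the inspection camera over it: loosen the orange clamp knob of the rail camera with about a quarter turn anticlockwise, then push the camera along its rail until its lens stands over the black chip in the middle of the module, and then turn the knob fully clockwise again so that the camera is locked there. Do not force the camera along while it is clamped, do not touch the module, and leave the bottle, jar, solder spool and multimeter where they stand.

Things in the scene. Friction and masses are not known exactly. Their poses are not given: they have to be found in the camera images.
- rail: Aluminium rail 480 mm long (along its own y), 40 mm wide, top 40 mm above the bench, fixed to it; origin on the bench under the rail's middle; its x axis points away from the robot. The camera carriage (saddle 70 x 80 mm, white column 40 x 40 mm up to 150 mm) slides along it.
- carriage (a joint): Travel of the camera carriage along the rail, m: 0 at the rail's left (+y) end, 0.36 at the right end (it moves to the rail's -y as the value grows; the column stands at rail y = 0.18 - value). About 3 N moves it when the clamp is loose.
- lens (a point): Lens of the inspection camera, centre of the underside of its head (head 42 mm across, 124 to 170 mm above the bench, with a thin stub to 180 mm), 150 mm towards the robot from the rail's middle line. Axes parallel to the rail's.
- boom_mid (a point): Middle of the white boom that carries the camera head, 78 mm towards the robot from the rail's middle line; the boom is 24 mm wide (along the rail), 130 to 150 mm above the bench; free length of it between column and head about 109 mm. Its side is a good place to push.
- knob (a joint): Clamp knob on top of the column, rad: 0 = screwed fully down (locked), 1.5 = fully loose (its stop); grows anticlockwise seen from above. Below about 0.7 it starts to brake the carriage. Turning it takes 0.15 N m when loose, rising to 0.25 N m when locked.
- knob_grip (a point): Centre of the knob's orange wing, on the knob's vertical axis, 182 mm above the bench. The wing is 56 mm long (along this point's y, which lies along the rail when the knob reads 0), 12 mm thick (along its x), and stands from 163 to 193 mm above the bench on a round black hub 34 mm across; the column and boom under it end at 150 mm.
- carton: Cardboard carton, fixed to the bench, 100 mm (x) by 140 mm (y), walls 3 mm thick, rim 60 mm above the bench; origin on the bench under its middle. Dark foam fills it to 28 mm.
- flap_left (a joint): Flap hinged on the carton's +y rim, rad: 0 = closed flat over the carton, 1.57 = upright, 2.5 = folded back outwards to its stop. It starts ajar and stays where it is put; a push straight outwards on its free edge tends to jam while it is low, so carry the edge up and over in an arc. 96 mm long (along the carton's x), 52 mm from hinge to free edge, 3 mm thick.
- flap_right (a joint): The same flap on the carton's -y rim.
- flap_left_edge (a point): Middle of the free edge of the left flap.
- flap_right_edge (a point): Middle of the free edge of the right flap.
- flap_left_hinge (a point): Middle of the left flap's hinge line, 68.5 mm from the carton's middle, 60.5 mm above the bench.
- flap_right_hinge (a point): Middle of the right flap's hinge line, 68.5 mm from the carton's middle, 60.5 mm above the bench.
- module: Green circuit module 62 x 42 mm lying on the foam in the carton, with a white connector to 38 mm above the bench; fixed there; origin at the centre of its underside, 28 mm above the bench.
- chip (a point): Centre of the top of the black 18 x 18 mm chip in the middle of the module, 34 mm above the bench.
- bottle: Slim white bottle with yellow cap, 40 mm across, 140 mm tall, loose; origin under its centre. Leave alone.
- jar: Green flux jar, 50 mm across, 50 mm tall, loose; origin under its centre. Leave alone.
- spool: Grey solder spool standing on end, 52 mm across, 40 mm tall, loose; origin under its centre. Leave alone.
- meter: Orange multimeter lying on its back, 150 (x) x 75 (y) x 34 mm (knob to 44 mm), loose; origin under its centre. Leave alone.
Mind the look-alikes: they are no part of the job. Leave any purple or red look-alike of the carton alone.

How it is judged:
By the outcome, as a careful person would: the job done as asked, in the order asked, and still so for the second after the job is handed in, with the robot touching nothing.
It also fails if it takes over 72 s, if anything falls off the work surface, if the arm or the gripper's body presses on something with over 40 N, if the wrist force passes 120 N, or if a joint passes its speed limit or range.

### The arm

A 6-joint arm with a two-finger parallel gripper is mounted at the origin on the work surface. World frame = base frame: x ahead of the robot, y to its left, z up, the work surface at z = 0. Lengths are in mm, angles in rad, forces in N, time in s.
With the tool pointing down it reaches from about 300 to 775 mm from the base axis. Payload 14.6 kg.
Tool frame: the origin (TCP) lies on the centre line of the jaws, within the pads' length; the fingertips stand manip.tcp_to_tips ahead of it and the grasp point (between the pads) lies 5 mm behind it (manip.tcp_to_tips is the distance from the TCP to the fingertips, in mm); z points along the fingers, y is the direction in which the jaws open and shut (so a half turn about z gives the same grasp; the last joint's range is limited). The gripper opens to 94 mm and grips with 3 to 60 N. Pads are 16 mm wide; open, the fingers measure 119 mm over their backs; the gripper's body (75 mm by 177 mm) begins 78 mm behind the grasp point.
Start: joints at [1.177, 0.3, 1.521, -0, 1.321, -0.067], TCP at [176.555, 520.882, 219.446] pointing down, gripper open.
Joint ranges: [-3.03, 3.03], [-0.79, 2.21], [0.23, 2.52], [-1.04, 4.18], [0, 3.07], [-2.55, 2.55]. Speed limits (rad/s): [2.22, 2.22, 2.57, 3.14, 3.14, 3.14].

### API

Orientations are given as [roll, pitch, yaw] about the fixed x, y, z axes, in that order (R = Rz(yaw) Ry(pitch) Rx(roll)).
In Python, from cell import manip, optics, workorder gives the robot as it stands. The module is installed in compiled form; this text tells all that it offers.
- The arm moves only by the tool jog_arm, never from a script. Its argument "deltas" is text: rows parted by semicolons, each of 5 numbers parted by spaces: the shift along the tool's x, y, z in mm, then the turn about the tool's z in rad, then the finger opening in mm, from 0 to 94. In form: tx ty tz twist grip; .... A call has exactly 10 rows; each row is the pose to reach, as a shift and turn from the pose commanded when the call began, along the tool's axes at that moment; what a row does not reach only later rows make up. A row lasts 1/8 s, in which the tool goes at most 62.5 mm and 10.7 degrees, less where a joint would pass 70% of its speed; a pose out of reach is approached as far as the arm can. A call with a gripper value outside its range is refused whole. The fingers move at their own pace and stop on an object; "squeeze" is the grip in N (left out, the last holds). Time passes only in rows, so rows that repeat a pose let the fingers close, or fill a call up. It gives the time, the measured TCP pose, the force and the opening at its end, in the units of the state.
- manip.read_state(): the state, without advancing time (a new reading comes with each control period).
- optics.camera(name): name is "scene" or "top"; returns (picture, depth): 400x640x3 uint8, red, green, blue; 400x640 float32, mm along the optical axis (not along the pixel's ray), 0 where there is no reading.
- optics.get_calibration(name): a dict with "intrinsics" (3x3 intrinsics, pixels), "dist_coeffs" ([k1, k2, p1, p2, k3] as OpenCV has them; the pictures are not rectified), "R" (3x3) and "t" (3): a world point X has camera coordinates R X + t. Camera axes: x right, y down, z forward; pixel columns grow to the right and rows downward; lengths in mm; the calibration is good to about 2 mm. A picture is of the moment at which its call begins. get_calibration takes no time and is no camera call.
- workorder.sign_off(): hands the job in, once; it reports no verdict.
The state is a dict: "clock": time; "joints": joint angles; "qd": joint speeds; "effort": joint torques, N m; "eef_pos": TCP position; "eef_rot": TCP orientation; "wrist_force": force on the tool from outside, world axes, zero at the start; "moment": the same for the moment, N m; "finger_gap": finger opening in mm.
Only numpy, scipy, OpenCV 4.12 (cv2) and the standard library are available. Lean on these libraries where they do the work, as an engineer would, in place of code of your own. Each camera call takes 0.05 s, during which the arm holds its last target.

## Working session

There is one attempt and no reset: what is moved stays moved. The work goes in short steps, Python scripts to look and compute and a tool call to move; the robot and the scene stay as the last step left them, time stands still between calls to the robot, and variables do not carry over. Pictures are saved under pics/ and viewed, and the job is handed in when it is done.

Besides the shell and the picture viewer there is one more tool, called after ">>>" as name(argument=value, ...), one argument or row to a line, values as JSON. jog_arm: Moves the arm, as the interface text tells. Its arguments: {"type":"object","properties":{"deltas":{"type":"string"},"squeeze":{"type":"number"}},"required":["deltas"]}

```bash
mkdir -p pics
python3 - <<'E'
from cell import manip, optics
import cv2,numpy as np
s=manip.read_state(); print(s, manip.tcp_to_tips)
for n in("scene","top"):
    p,d=optics.camera(n); cv2.imwrite(f"pics/{n}0.png",p[:,:,::-1]); np.savez(f"pics/{n}0.npz",p=p,d=d)
    print(n,optics.get_calibration(n))
E
```

```text
{'clock': 0.0, 'joints': array([ 1.17738421e+00,  3.00486709e-01,  1.52159153e+00,  5.90450303e-06,
        1.32070589e+00, -6.66086144e-02]), 'qd': array([ 3.15656885e-05,  3.79364238e-04, -2.10990964e-03,  4.57635133e-04,
        5.82998147e-04,  6.20193370e-05]), 'effort': array([ 2.74908211e-05, -5.31808627e+01, -3.52736020e+01,  7.08492519e-02,
        2.44693703e-02, -7.76912998e-05]), 'eef_pos': array([176.46834376, 520.65444265, 218.8733405 ]), 'eef_rot': array([-3.14040420e+00, -8.50104565e-05,  2.81478763e+00]), 'wrist_force': array([0.15245114, 0.34216114, 0.29325136]), 'moment': array([ 0.01501378, -0.02562234,  0.03301997]), 'finger_gap': 94.06333083416382} 14.0
scene {'intrinsics': array([[484.21829874,   0.        , 324.40500108],
       [  0.        , 484.21829874, 206.42138492],
       [  0.        ,   0.        ,   1.        ]]), 'dist_coeffs': array([0.0209765, 0.       , 0.       , 0.       , 0.       ]), 'R': array([[ 0.32052669,  0.94721507,  0.00680124],
       [ 0.77922789, -0.25958575, -0.5704552 ],
       [-0.53857825,  0.18814584, -0.82130056]]), 't': array([-113.97775647, -380.98556572, 1617.9264547 ])}
top {'intrinsics': array([[459.31714957,   0.        , 316.74988135],
       [  0.        , 459.31714957, 205.73523451],
       [  0.        ,   0.        ,   1.        ]]), 'dist_coeffs': array([0.03538543, 0.        , 0.        , 0.        , 0.        ]), 'R': array([[-0.01647911, -0.99985161,  0.00501936],
       [-0.98027198,  0.01516709, -0.19707055],
       [ 0.19696518, -0.00816788, -0.98037646]]), 't': array([ -78.72027031,  568.01577277, 1009.04309528])}
```

View pics/scene0.png

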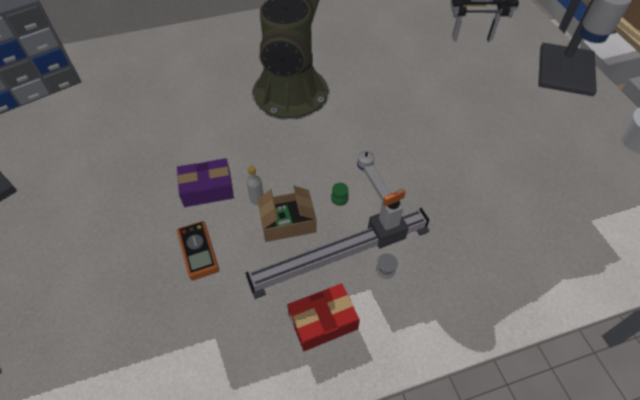

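View pics/top0.png

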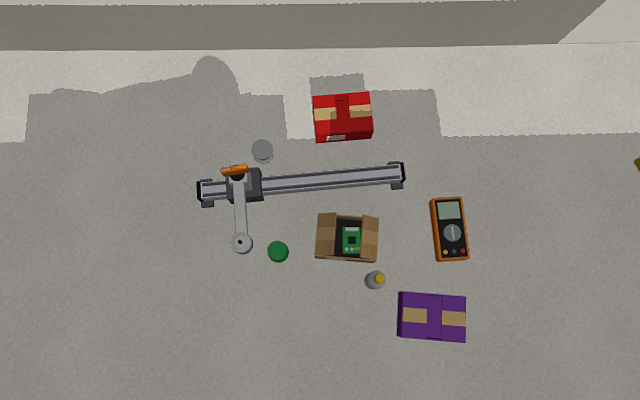

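```bash
cat > h.py <<'E'
import cv2,numpy as np
from cell import manip, optics
C={n:optics.get_calibration(n) for n in("scene","top")}
def und(n,uv):
    c=C[n]; return cv2.undistortPoints(np.array(uv,float).reshape(-1,1,2),c["intrinsics"],c["dist_coeffs"]).reshape(-1,2)
def onplane(n,uv,z):
    c=C[n]; r=np.c_[und(n,uv),np.ones(len(np.array(uv).reshape(-1,2)))]@c["R"]; o=-c["R"].T@c["t"]
    return o+r*((z-o[2])/r[:,2])[:,None]
def cloud(n,d):
    c=C[n]; v,u=np.mgrid[:400,:640]; q=und(n,np.stack([u,v],-1).reshape(-1,2))
    X=np.c_[q,np.ones(len(q))]*d.reshape(-1,1)
    W=(X-c["t"])@c["R"]; W[d.reshape(-1)==0]=np.nan; return W.reshape(400,640,3)
def proj(n,P):
    c=C[n]; return cv2.projectPoints(np.array(P,float).reshape(-1,1,3),cv2.Rodrigues(c["R"])[0],c["t"],c["intrinsics"],c["dist_coeffs"])[0].reshape(-1,2)
def two(a,b):  # triangulate scene px a, top px b
    Ps=[np.c_[C[n]["R"],C[n]["t"]] for n in("scene","top")]
    X=cv2.triangulatePoints(Ps[0],Ps[1],und("scene",a).T,und("top",b).T); return (X[:3]/X[3]).T
def snap(tag):
    o={}
    for n in("scene","top"):
        p,d=optics.camera(n); np.savez(f"pics/{n}{tag}.npz",p=p,d=d); o[n]=(p,d)
    return o
def load(n,tag):
    z=np.load(f"pics/{n}{tag}.npz"); return z["p"],z["d"]
def crop(n,tag,x0,y0,w,h,k):
    p,_=load(n,tag); cv2.imwrite(f"pics/c_{n}{tag}_{x0}.png",cv2.resize(p[y0:y0+h,x0:x0+w,::-1],None,fx=k,fy=k,interpolation=cv2.INTER_CUBIC))
E
python3 - <<'E'
from h import *
crop("top","0",180,150,240,130,3.3); crop("scene","0",220,130,220,180,3.3)
p,d=load("top","0");W=cloud("top",d)
for (u,v) in [(100,300),(235,171),(242,243),(352,240),(278,251),(262,150),(376,280),(450,230),(330,235),(370,240)]: print(u,v,W[v,u].round(0))
hsv=cv2.cvtColor(p,cv2.COLOR_RGB2HSV)
m=cv2.inRange(hsv,(5,150,120),(20,255,255)); print([ (c,) for c in cv2.connectedComponentsWithStats(m)[2:]])
E
```

```text
100 300 [363. 420.  -2.]
235 171 [616.  80. 188.]
242 243 [469.  67. 167.]
352 240 [ 488. -169.   36.]
278 251 [464.   2.  51.]
262 150 [709.  42.  40.]
376 280 [ 392. -207.  139.]
450 230 [ 507. -396.   44.]
330 235 [ 493. -116.   93.]
370 240 [ 482. -205.   80.]
[(array([[     0,      0,    640,    400, 255465],
       [   352,    105,      4,      1,      4],
       [   364,    104,      4,      1,      4],
       [   328,    107,      4,      1,      4],
       [   335,    107,      2,     12,     12],
       [   370,    107,      1,      1,      1],
       [   316,    108,      4,      1,      4],
       [   349,    111,      1,      2,      2],
       [   314,    115,      1,      4,      4],
       [   371,    115,      1,      1,      1],
       [   352,    117,      5,      1,      5],
       [   363,    116,      5,      1,      5],
       [   330,    119,      2,      1,      2],
       [   333,    119,      1,      1,      1],
       [   315,    120,      1,      1,      1],
       [   318,    120,      6,      1,      6],
       [   221,    164,     27,      9,    113],
       [   432,    197,     38,     64,    361],
       [   356,    248,      3,      2,      5]], dtype=int32),), (array([[319.35073689, 199.48732703],
       [353.5       , 105.        ],
       [365.5       , 104.        ],
       [329.5       , 107.        ],
       [335.91666667, 112.5       ],
       [370.        , 107.        ],
       [317.5       , 108.        ],
       [349.        , 111.5       ],
       [314.        , 116.5       ],
       [371.        , 115.        ],
       [354.        , 117.        ],
       [365.        , 116.        ],
       [330.5       , 119.        ],
       [333.        , 119.        ],
       [315.        , 120.        ],
       [320.5       , 120.        ],
       [235.24778761, 167.87610619],
       [447.86149584, 231.13296399],
       [357.2       , 248.4       ]]),)]
```

```bash
ls pics
```

```text
c_scene0_220.png
c_top0_180.png
scene0.npz
scene0.png
top0.npz
top0.png
```

View pics/c_top0_180.png

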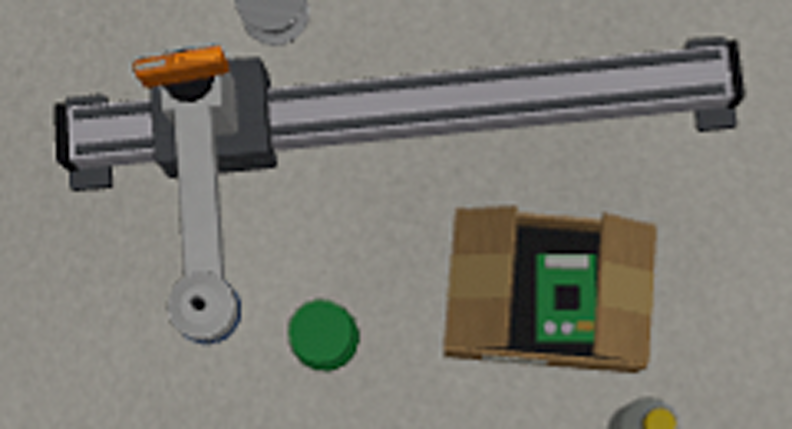

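View pics/c_scene0_220.png

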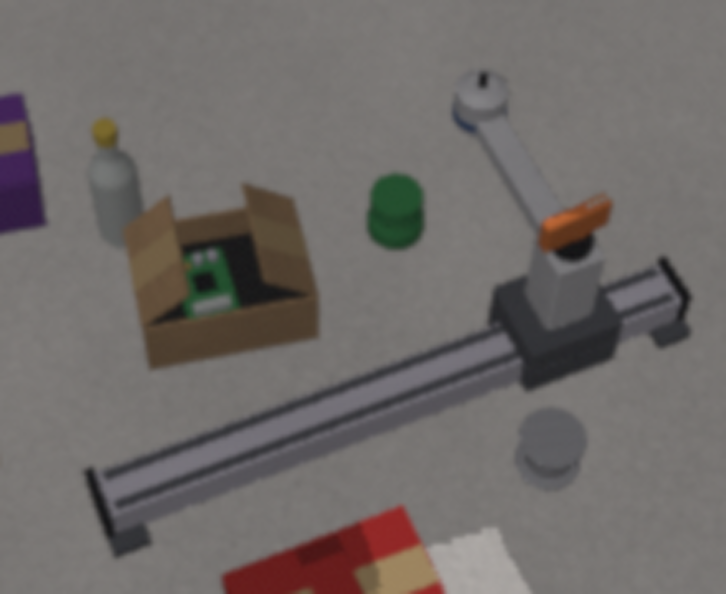

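The close-ups show the knob's orange wing at about (235,168) in the top picture and the camera head at (241,243). The chip is at about (352,239). Both flaps are part open and lean in over the carton. The jar at (278,251) stands between the head and the carton, and the bottle at (376,280) is close to the carton's right-hand, robot-side corner. Next I measure these from both views.

```bash
cat > meas.py <<'E'
from h import *
def run(tag):
    out={}
    Ws={n:cloud(n,load(n,tag)[1]) for n in C}; H={n:cv2.cvtColor(load(n,tag)[0],cv2.COLOR_RGB2HSV) for n in C}
    # knob
    for n in C:
        W=Ws[n]; m=(cv2.inRange(H[n],(3,150,100),(20,255,255))>0)&(W[...,2]>155)&(W[...,2]<205)
        P=W[m]; q=P[P[:,2]>np.percentile(P[:,2],60)-4]; 
        (cx,cy),(a,b),ang=cv2.minAreaRect(P[:,:2].astype(np.float32))
        e=np.linalg.eigh(np.cov(P[:,:2].T))[1][:,1]
        v,u=np.nonzero(m)
        print(n,"knob n",len(P),"mean",P.mean(0).round(1),"rect",round(cx,1),round(cy,1),round(a),round(b),"dir",np.degrees(np.arctan2(e[1],e[0])).round(1),"zmax",P[:,2].max().round(1),"px",u.mean().round(1),v.mean().round(1))
        # rail top
        m=(W[...,2]>36)&(W[...,2]<44)&(W[...,0]>520)&(W[...,0]<680)&(W[...,1]<100)&(W[...,1]>-330)&(H[n][...,1]<60)
        P=W[m]; 
        # reject spool / meter
        if len(P):
            l=cv2.fitLine(P[:,:2].astype(np.float32),cv2.DIST_HUBER,0,.01,.01).ravel(); 
            print(n,"rail",len(P),l.round(3),"ang",np.degrees(np.arctan2(l[1],l[0])).round(2), "y range",np.percentile(P[:,1],[0,100]).round(1))
        # head: z 150..172
        m=(W[...,2]>160)&(W[...,2]<176)&(W[...,0]<500)&(W[...,0]>400)&(abs(W[...,1])<350)&(H[n][...,1]<60)
        P=W[m]
        if len(P): 
            (cx,cy),r=cv2.minEnclosingCircle(P[:,:2].astype(np.float32)); print(n,"head",len(P),round(cx,1),round(cy,1),round(r,1),np.median(P[:,2]).round(1))
run_=run
if __name__=="__main__":
    import sys; run(sys.argv[1])
E
cp pics/scene0.npz pics/scene0.npz.bak; python3 meas.py 0
python3 - <<'E'
from h import *
W={n:cloud(n,load(n,"0")[1]) for n in C}
for n in C:
    w=W[n]; hs=cv2.cvtColor(load(n,"0")[0],cv2.COLOR_RGB2HSV)
    brown=(hs[...,0]>8)&(hs[...,0]<22)&(hs[...,1]>60)&(w[...,0]>400)&(w[...,0]<580)&(w[...,1]>-260)&(w[...,1]<-80)
    for nm,lo,hi in(("L",-160,-80),("R",-260,-180)):
        m=brown&(w[...,2]>64)&(w[...,1]>lo)&(w[...,1]<hi); P=w[m]
        if len(P)<10: print(n,nm,len(P)); continue
        c=P.mean(0); nv=np.linalg.svd(P-c)[2][2]; nv*=np.sign(nv[2]) 
        print(n,nm,len(P),c.round(1),"n",nv.round(3),"rms",(((P-c)@nv)).std().round(2),"zmax",P[:,2].max().round(1),"top edge mean",P[P[:,2]>P[:,2].max()-4].mean(0).round(1),"xr",P[:,0].min().round(),P[:,0].max().round(),"yr",P[:,1].min().round(),P[:,1].max().round())
    m=brown&(w[...,2]>54)&(w[...,2]<66); P=w[m]; r=cv2.minAreaRect(P[:,:2].astype(np.float32)); print(n,"rim",len(P),r)
    m=(hs[...,0]>40)&(hs[...,0]<90)&(hs[...,1]>120)&(w[...,2]>24)&(w[...,2]<42)&(w[...,1]<-100);P=w[m];print(n,"mod",len(P),P.mean(0).round(1),cv2.minAreaRect(P[:,:2].astype(np.float32)))
    m=(hs[...,2]<60)&(w[...,2]>31)&(w[...,2]<37)&(w[...,1]<-140)&(w[...,1]>-195)&(w[...,0]>460)&(w[...,0]<520);P=w[m];print(n,"chip",len(P),P.mean(0).round(1),P.min(0).round(),P.max(0).round())
E
```

```text
scene knob n 78 mean [624.4  74.2 192.1] rect 622.0 80.3 12 50 dir 98.3 zmax 198.7 px 391.6 196.5
scene rail 1723 [ 7.70000e-02 -9.97000e-01  6.39614e+02 -1.24662e+02] ang -85.61 y range [-295.2   99.1]
scene head 172 471.6 71.5 23.3 169.0
top knob n 148 mean [620.   78.5 190.5] rect 620.3 81.8 11 54 dir 100.9 zmax 197.2 px 235.6 168.7
top rail 2183 [ 8.20000e-02 -9.97000e-01  6.37425e+02 -1.23122e+02] ang -85.32 y range [-294.6   78.8]
top head 314 472.0 70.4 20.8 168.2
scene L 433 [ 500.9 -105.8   82.2] n [0.058 0.613 0.788] rms 3.28 zmax 102.2 top edge mean [ 502.4 -123.8   99.4] xr 447.0 551.0 yr -151.0 -81.0
scene R 484 [ 489.8 -202.5   82.3] n [-0.065 -0.653  0.755] rms 2.0 zmax 102.6 top edge mean [ 492.8 -185.6  100.1] xr 438.0 541.0 yr -226.0 -180.0
scene rim 204 ((494.1434631347656, -154.04307556152344), (138.40695190429688, 103.98239135742188), 83.61498260498047)
scene mod 63 [ 487.6 -157.5   31.6] ((489.171875, -165.01637268066406), (40.410640716552734, 43.64989471435547), 83.82276153564453)
scene chip 51 [ 490.3 -161.3   33.9] [ 461. -195.   31.] [ 519. -140.   37.]
top L 774 [ 498.  -105.7   81.2] n [0.058 0.619 0.784] rms 2.36 zmax 100.7 top edge mean [ 493.4 -123.    98.1] xr 444.0 548.0 yr -158.0 -82.0
top R 698 [ 488.9 -202.7   81.6] n [-0.062 -0.645  0.762] rms 1.28 zmax 100.0 top edge mean [ 498.9 -185.9   97.5] xr 440.0 538.0 yr -227.0 -180.0
top rim 236 ((493.8299560546875, -154.17860412597656), (140.1071014404297, 99.9518051147461), 84.1801528930664)
top mod 330 [ 487.3 -165.7   30.4] ((489.1909484863281, -167.1324005126953), (43.052040100097656, 62.2908821105957), 88.15113830566406)
top chip 65 [ 490.1 -162.    33.8] [ 463. -176.   31.] [ 515. -141.   37.]
```

Run:
```python
from h import *
px={}
for n,(u0,v0,w,h) in dict(top=(335,222,32,36),scene=(272,203,22,24)).items():
    p,d=load(n,"0"); g=p[v0:v0+h,u0:u0+w].astype(int)
    green=((g[...,1]>g[...,0]+25)).astype(np.uint8)
    dark=((g.max(-1)<60)).astype(np.uint8)
    k,l,s,c=cv2.connectedComponentsWithStats(dark,connectivity=4)
    for i in range(1,k): print(n,s[i],c[i]+[u0,v0])
    hull=cv2.findContours(green,0,2)[0]; print([cv2.minAreaRect(x) for x in hull if len(x)>8])
```

```text
top [  0   0  27  36 419] [343.70167064 238.1575179 ]
top [25 11  1  2  2] [360.  233.5]
top [13 14  8  8 61] [351.44262295 239.55737705]
[((16.0, 18.0), (26.0, 18.0), 90.0)]
scene [  3   0  19  20 131] [287.78625954 208.72519084]
scene [ 6  9  8  7 42] [281.5 215. ]
scene [ 0 19  5  5 20] [273.85 224.25]
[((10.080487251281738, 12.3756103515625), (16.692485809326172, 15.505154609680176), 77.90524291992188)]
```

Run:
```python
from h import *
print(two([281.5,215],[351.45,239.55]),onplane("top",[351.45,239.55],34),onplane("scene",[281.5,215],34))
# knob wing centre / head stub
print("stub", two([367,155.5],[240.5,241.5]))
```

```text
[[ 489.27155468 -167.00430331   36.28311213]] [[ 489.42904273 -167.70639505   34.        ]] [[ 487.90269263 -166.22404804   34.        ]]
stub [[472.60533804  71.33616964 172.22466694]]
```

>>> jog_arm(
  deltas="-20 -20 0 0.05 30; -55 -57 0 0.14 30; -95 -99 0 0.24 30; -135 -140 0 0.35 30; -175 -181 0 0.46 30; -215 -223 0 0.56 30; -255 -264 0 0.66 30; -290 -301 0 0.75 30; -315 -327 0 0.8 30; -320 -332 0 0.8 30",
  squeeze=60,
)

```text
clock: 1.35
eef_pos: [373.5, 102.3, 219.3]
eef_rot: [-3.141, -0.0, 2.012]
wrist_force: [0.1, 0.4, 0.9]
finger_gap: 30.0
```

>>> jog_arm(
  deltas="-20 0 0 0.04 30; -55 0 0 0.12 30; -95 -1 0 0.2 30; -140 -1 0 0.28 30; -185 -1 0 0.36 30; -225 -2 0 0.44 30; -260 -2 10 0.5 30; -280 -2 30 0.538 30; -284.5 -2 60 0.538 30; -284.5 -2 70 0.538 30",
)

```text
clock: 2.6
eef_pos: [493.0, -153.2, 147.8]
eef_rot: [-3.139, -0.001, 1.478]
wrist_force: [0.4, 1.0, 0.4]
finger_gap: 30.3
```

Run:
```python
from h import *
snap("1"); crop("top","1",280,180,160,120,5); crop("scene","1",230,150,120,100,6); print(manip.read_state()["eef_pos"],manip.read_state()["eef_rot"])
```

```text
[ 493.22283922 -153.16663333  148.88816569] [-3.13999790e+00 -5.35158753e-04  1.47791381e+00]
```

View pics/c_scene1_230.png

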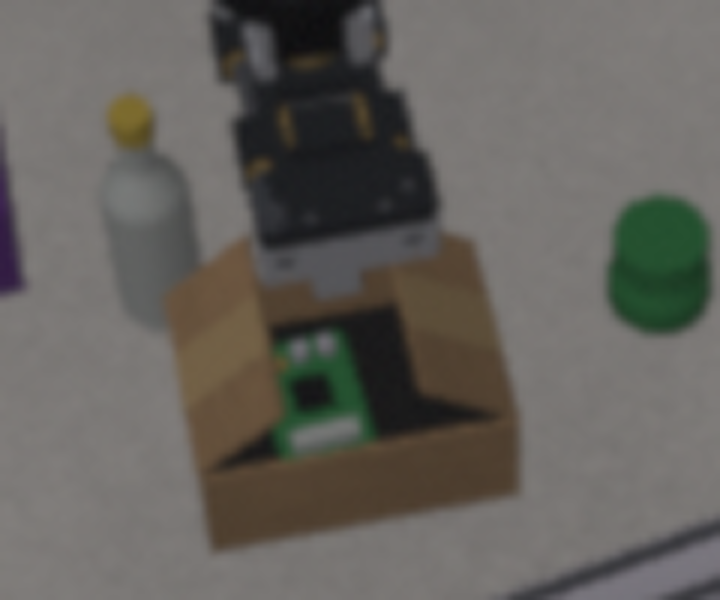

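View pics/c_top1_280.png

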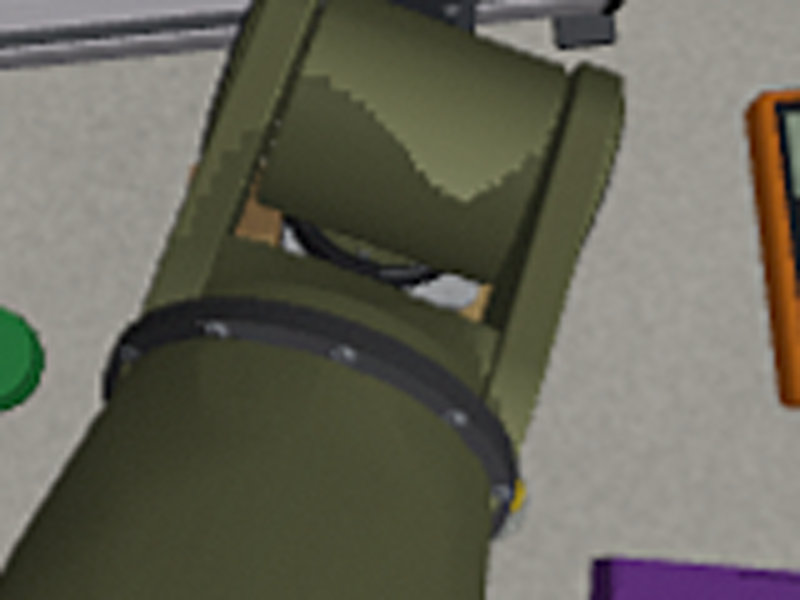

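The gripper hangs centred over the carton, between the two flap edges, which are at about (275,385) and (395,275) in the scene crop. I go down between them and carry the left flap over.

>>> jog_arm(
  deltas="0 0 12 0 30; 0 0 30 0 30; 0 0 48 0 30; 0 0 60 0 30; 2 0 65 0 30; 6 0 67 0 30; 12 0 66 0 30; 17.6 0 65 0 30; 21 0 61.5 0 30; 24.3 0 57.6 0 30",
)

```text
clock: 3.95
eef_pos: [495.8, -129.6, 92.3]
eef_rot: [3.141, 0.0, 1.477]
wrist_force: [0.6, -0.5, 0.2]
finger_gap: 30.2
```

>>> jog_arm(
  deltas="4 0 -3.5 0 30; 8 0 -6.5 0 30; 17.4 0 -11.2 0 30; 27.4 0 -13.9 0 30; 37.7 0 -14.7 0 30; 48 0 -13.3 0 30; 53 0 -11.9 0 30; 57.8 0 -10 0 30; 62.5 0 -7.6 0 30; 62.5 0 -7.6 0 30",
)

```text
clock: 5.2
eef_pos: [501.5, -67.4, 99.2]
eef_rot: [-3.141, -0.0, 1.477]
wrist_force: [0.4, -0.3, -0.1]
finger_gap: 29.7
```

Run:
```python
from h import *
snap("2"); crop("scene","2",230,150,120,100,6); s=manip.read_state();print(s["eef_pos"],s["wrist_force"])
```

```text
[501.59658845 -67.66929428  99.42554603] [ 0.56641968  0.727991   -0.54501511]
```

View pics/c_scene2_230.png

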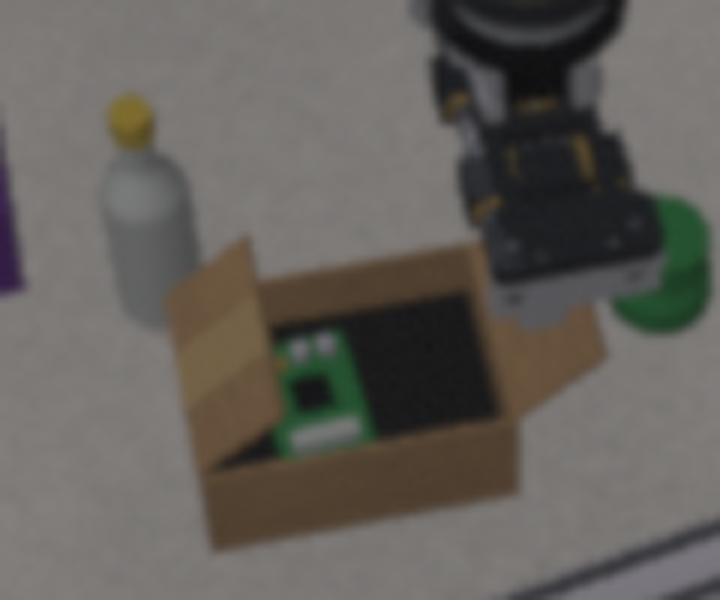

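The left flap is folded right back, with its outer edge at about (605,355) in the crop, and the force stayed low. The right flap is next, with the same path mirrored.

>>> jog_arm(
  deltas="-10 0 -5 0 30; -35 0 -8 0 30; -60 0 -5 0 30; -80 0 4 0 30; -87 0 12 0 30; -91 0 16 0 30; -98 0 16.5 0 30; -104.4 0 15.5 0 30; -108 0 12 0 30; -111 0 7.6 0 30",
)

```text
clock: 6.55
eef_pos: [491.2, -178.3, 92.3]
eef_rot: [3.141, 0.0, 1.477]
wrist_force: [-0.0, 0.8, 0.5]
finger_gap: 30.0
```

>>> jog_arm(
  deltas="-4 0 -3.5 0 30; -8 0 -6.5 0 30; -17.4 0 -11.2 0 30; -27.4 0 -13.9 0 30; -37.7 0 -14.7 0 30; -48 0 -13.3 0 30; -53 0 -11.9 0 30; -57.8 0 -10 0 30; -62.5 0 -7.6 0 30; -62.5 0 -7.6 0 30",
)

```text
clock: 7.8
eef_pos: [485.2, -240.5, 99.2]
eef_rot: [-3.141, -0.0, 1.477]
wrist_force: [-0.5, -0.5, 0.6]
finger_gap: 29.9
```

Run:
```python
from h import *
s=manip.read_state();print(s["eef_pos"],s["wrist_force"],s["eef_rot"])
```

```text
[ 485.20076323 -240.53112081   99.20358334] [-0.46952994 -0.45772981  0.56883979] [-3.14126732e+00 -5.22460140e-05  1.47665962e+00]
```

>>> jog_arm(
  deltas="2 0 -15 0 30; 10 0 -45 0 30; 25 0 -80 0 30; 45 0 -110 0 30; 70 0 -125 0 30; 90 0 -130 0 30; 100 0 -130 0 30; 100 0 -130 0 30; 100 0 -130 0 30; 100 0 -130 0 40",
)

```text
clock: 9.05
eef_pos: [494.6, -141.3, 229.1]
eef_rot: [-3.141, -0.0, 1.476]
wrist_force: [0.4, 0.2, -0.2]
finger_gap: 36.7
```

Run:
```python
from h import *
snap("3"); crop("scene","3",230,150,200,130,4); crop("top","3",180,140,160,120,5);s=manip.read_state();print(s["eef_pos"],s["wrist_force"])
for n in C: print(n,(-C[n]["R"].T@C[n]["t"]).round())
for tag in "03":
 for n in C:
  p,d=load(n,tag); W=cloud(n,d); hs=cv2.cvtColor(p,cv2.COLOR_RGB2HSV)
  m=((cv2.inRange(hs,(3,150,60),(20,255,255))>0)&(W[...,2]>150)&(W[...,2]<215)).astype(np.uint8)
  c=max(cv2.findContours(m,0,2)[0],key=cv2.contourArea); r=cv2.minAreaRect(c); b=cv2.boxPoints(r)
  print(tag,n,m.sum(),r, "box@193",onplane(n,b,193)[:,:2].round(1).tolist(),"ctr",onplane(n,[r[0]],188)[0].round(1))
  P=W[m>0]; T=P[P[:,2]>189]; print("  top pts",len(T),cv2.minAreaRect(T[:,:2].astype(np.float32)))
```

```text
[ 494.60391026 -141.17594162  229.23605816] [ 0.28120708 -0.11417255  1.35203031]
scene [1205. -295. 1112.]
top [ 357.  -79. 1102.]
0 scene 160 ((393.60345458984375, 197.7586212158203), (8.913375854492188, 21.726356506347656), 68.19859313964844) box@193 [[620.8, 51.0], [614.1, 105.4], [638.8, 102.9], [645.1, 49.1]] ctr [626.7  79.  188. ]
  top pts 73 ((622.3678588867188, 80.9228515625), (11.96259880065918, 49.35771560668945), 9.439587593078613)
0 top 213 ((234.45945739746094, 169.75677490234375), (8.877545356750488, 27.290233612060547), 80.53767395019531) box@193 [[621.9, 109.4], [630.7, 54.6], [612.0, 51.4], [603.3, 106.0]] ctr [618.4  81.3 188. ]
  top pts 126 ((620.4100341796875, 81.76614379882812), (11.119955062866211, 53.95231246948242), 8.94937801361084)
3 scene 154 ((393.6293029785156, 197.80174255371094), (8.534918785095215, 21.796871185302734), 66.80140686035156) box@193 [[622.3, 50.5], [614.1, 105.3], [637.6, 103.4], [645.4, 49.3]] ctr [626.8  79.  188. ]
  top pts 69 ((623.2913208007812, 80.61515808105469), (10.249090194702148, 49.37136459350586), 6.836989402770996)
3 top 213 ((234.48077392578125, 169.90383911132812), (9.021341323852539, 27.26013946533203), 78.69007110595703) box@193 [[620.8, 109.5], [631.4, 55.1], [612.5, 51.2], [602.0, 105.4]] ctr [618.1  81.2 188. ]
  top pts 124 ((620.74267578125, 81.7567138671875), (11.725020408630371, 54.11206817626953), 10.36405086517334)
```

View pics/c_scene3_230.png

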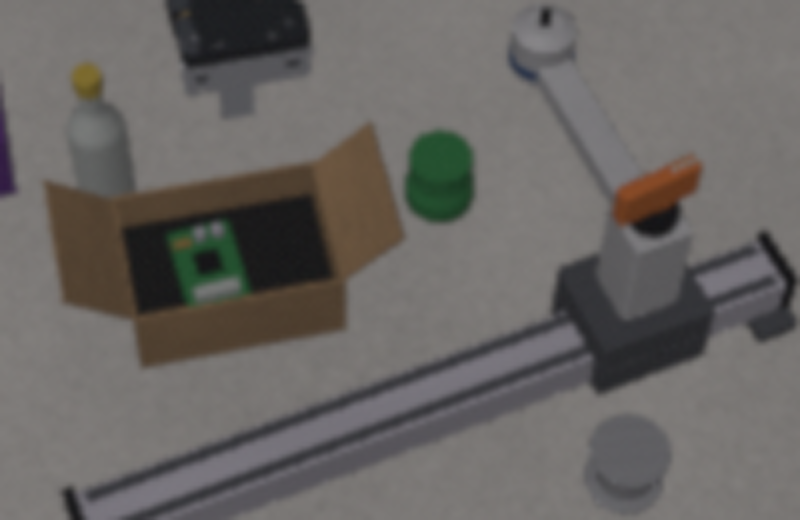

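View pics/c_top3_180.png

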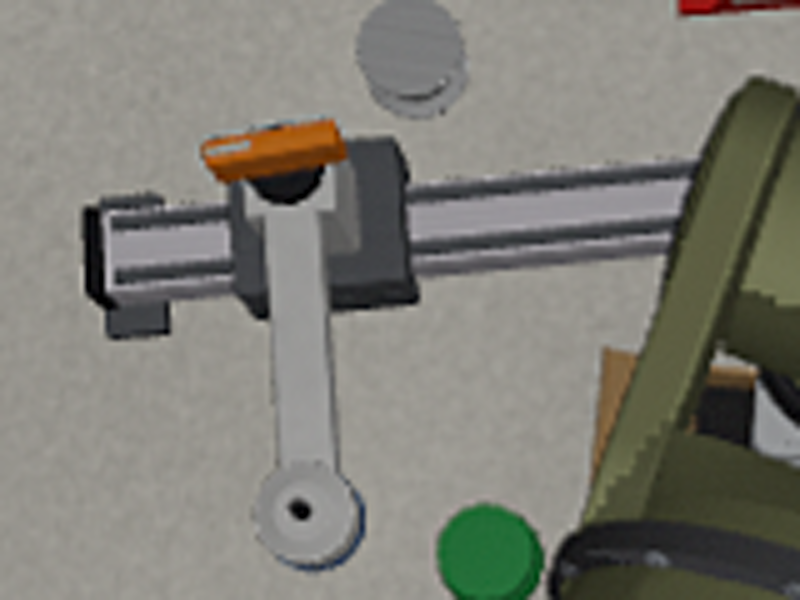

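Both flaps are clear of the carton and lean well outwards, and the module is fully visible with the chip at about (208,262) in the crop. The knob is at about (621.5, 81.5) and its wing points about 98° in the world. I move there now.

>>> jog_arm(
  deltas="12 5 0 0 40; 38 17 0 -0.03 40; 72 32 0 -0.07 40; 108 48 0 -0.11 40; 144 65 0 -0.15 40; 180 81 0 -0.19 40; 210 95 0 -0.22 40; 228 103 0 -0.234 40; 233.5 105.5 0 -0.234 40; 233.5 105.5 0 -0.234 40",
)

```text
clock: 10.4
eef_pos: [621.5, 81.9, 229.3]
eef_rot: [-3.141, 0.0, 1.711]
wrist_force: [0.2, 0.1, -0.3]
finger_gap: 40.2
```

Run:
```python
from h import *
o=snap("4"); crop("scene","4",330,120,120,100,6);s=manip.read_state();print(s["eef_pos"],s["eef_rot"])
```

```text
[621.4471027   81.26363332 229.52539379] [-3.14159030e+00  9.54922877e-05  1.71005493e+00]
```

View pics/c_scene4_330.png

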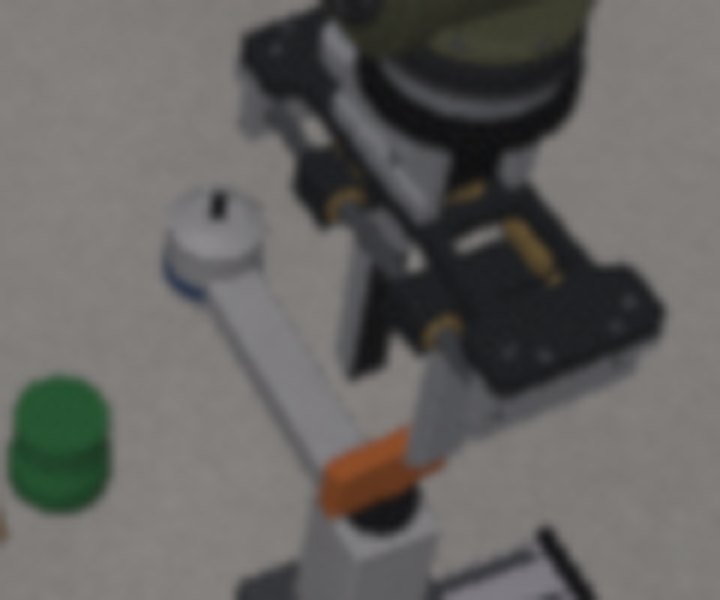

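>>> jog_arm(
  deltas="0 0 8 0 40; 0 0 20 0 40; 0 0 34 0 40; 0 0 44 0 40; 0 0 48.5 0 40; 0 0 48.5 0 30; 0 0 48.5 0 20; 0 0 48.5 0 8; 0 0 48.5 0 8; 0 0 48.5 0 8",
  squeeze=10,
)

```text
clock: 11.75
eef_pos: [621.0, 81.7, 181.3]
eef_rot: [-3.14, 0.0, 1.711]
wrist_force: [-8.0, -1.5, 4.5]
finger_gap: 12.7
```

Run:
```python
from h import *
s=manip.read_state();print(s["eef_pos"],s["eef_rot"],s["wrist_force"],s["moment"],s["finger_gap"])
```

```text
[621.02066671  81.67081007 181.34433119] [-3.14004002e+00  5.15723525e-05  1.71100020e+00] [-8.03185125 -1.45714382  4.49225994] [-0.323245    1.44064912  0.1332567 ] 12.664480151737896
```

>>> jog_arm(
  deltas="0 -0.5 0 0 8; 0 -1 0 0 8; 0 -1 0 0 8; 0 -1 0 0 8; 0 -1 0 0 8; 0 -1 0 0 8; 0 -1 0 0 8; 0 -1 0 0 8; 0 -1 0 0 8; 0 -1 0 0 8",
  squeeze=25,
)

```text
clock: 13.0
eef_pos: [620.8, 81.6, 181.3]
eef_rot: [3.141, 0.0, 1.711]
wrist_force: [-1.7, -0.4, 5.8]
finger_gap: 11.9
```

Run:
```python
from h import *
s=manip.read_state();print(s["eef_pos"],s["eef_rot"],s["wrist_force"],s["moment"],s["finger_gap"])
```

```text
[620.82494067  81.63928574 181.30173339] [3.14094555e+00 5.34835663e-05 1.71082410e+00] [-1.72949318 -0.36350432  5.77925158] [-0.1565492   0.3707475   0.15767536] 11.927811412189076
```

>>> jog_arm(
  deltas="0 0 0 0 8; 0 0 0 -0.05 8; 0 0 0 -0.15 8; 0 0 0 -0.26 8; 0 0 0 -0.38 8; 0 0 0 -0.5 8; 0 0 0 -0.6 8; 0 0 0 -0.67 8; 0 0 0 -0.7 8; 0 0 0 -0.7 8",
  squeeze=50,
)

```text
clock: 14.25
eef_pos: [621.8, 82.1, 181.4]
eef_rot: [3.139, 0.002, 2.411]
wrist_force: [6.2, 3.4, 1.2]
finger_gap: 12.0
```

Run:
```python
from h import *
s=manip.read_state();print(s["eef_pos"],s["eef_rot"],s["wrist_force"],s["moment"],s["finger_gap"])
```

```text
[621.76902806  82.09003193 181.38761739] [3.13850274e+00 1.92434533e-03 2.41111415e+00] [6.15588272 3.35271101 1.182783  ] [ 0.59925099 -1.33683372 -0.08439682] 11.972055861087966
```

>>> jog_arm(
  deltas="0 1 0 0 8; 0 1 0 -0.06 8; 0 1 0 -0.16 8; 0 1 0 -0.28 8; 0 1 0 -0.4 8; 0 1 0 -0.52 8; 0 1 0 -0.6 8; 0 1 0 -0.65 8; 0 1 0 -0.65 8; 0 1 0 -0.65 8",
)

```text
clock: 15.5
eef_pos: [622.2, 82.9, 181.4]
eef_rot: [3.14, 0.003, 3.061]
wrist_force: [8.2, 3.2, 2.3]
finger_gap: 11.6
```

Run:
```python
from h import *
s=manip.read_state();print(s["eef_pos"],s["eef_rot"],s["wrist_force"],s["moment"],s["finger_gap"])
```

```text
[622.23063705  82.85395608 181.37466485] [3.14041622e+00 2.77678706e-03 3.06084579e+00] [8.22352313 3.16380539 2.30394215] [ 0.63598869 -1.32286184  0.00393911] 11.64848089754737
```

The knob is loose: the tool turned 1.35 rad with the wing held. It now reads about 1.4. I keep hold of the loose knob and slide the carriage along the rail in gentle steps.

>>> jog_arm(
  deltas="-1 0 0 0 8; -1.3 -2 0 0 8; -2.3 -8 0 0 8; -4 -18 0 0 8; -6.2 -32 0 0 8; -9 -49 0 0 8; -12 -68 0 0 8; -15.1 -87 0 0 8; -18.4 -107 0 0 8; -21 -123 0 0 8",
)

```text
clock: 16.75
eef_pos: [632.6, -42.1, 181.3]
eef_rot: [3.141, 0.001, 3.061]
wrist_force: [1.2, 3.5, 5.9]
finger_gap: 11.7
```

Run:
```python
from h import *
s=manip.read_state();print(s["eef_pos"],s["eef_rot"],s["wrist_force"],s["moment"],s["finger_gap"])
```

```text
[632.55399981 -42.14057429 181.30674446] [3.14075585e+00 5.86764994e-04 3.06076121e+00] [1.18729406 3.48420668 5.90851283] [ 0.78263259 -0.29377677  0.03077531] 11.72654267125382
```

>>> jog_arm(
  deltas="-2 -12 0 0 8; -5.1 -31 0 0 8; -8.2 -50 0 0 8; -11.2 -69 0 0 8; -13.8 -85 0 0 8; -15.8 -97 0 0 8; -17.2 -105.5 0 0 8; -18 -110.5 0 0 8; -18.3 -112.3 0 0 8; -18.3 -112.3 0 0 8",
)

```text
clock: 18.0
eef_pos: [641.8, -155.4, 181.4]
eef_rot: [3.142, 0.001, 3.061]
wrist_force: [1.1, 0.5, 5.4]
finger_gap: 11.8
```

Run:
```python
from h import *
snap("5"); crop("scene","5",200,120,200,150,4); crop("top","5",280,170,160,120,5)
s=manip.read_state();print(s["eef_pos"],s["eef_rot"],s["wrist_force"],s["moment"],s["finger_gap"])
```

```text
[ 641.74693012 -155.37339719  181.35379461] [-3.14150272e+00  8.29060102e-04  3.06070933e+00] [ 0.80832918 -0.73366977  5.6162177 ] [ 0.09331406 -0.20457383  0.02530992] 11.539940992876765
```

View pics/c_scene5_200.png

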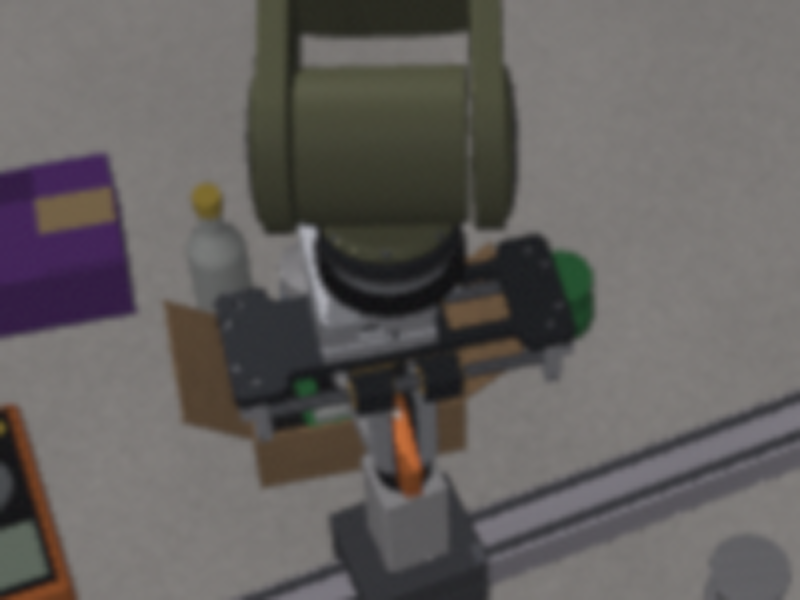

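View pics/c_top5_280.png

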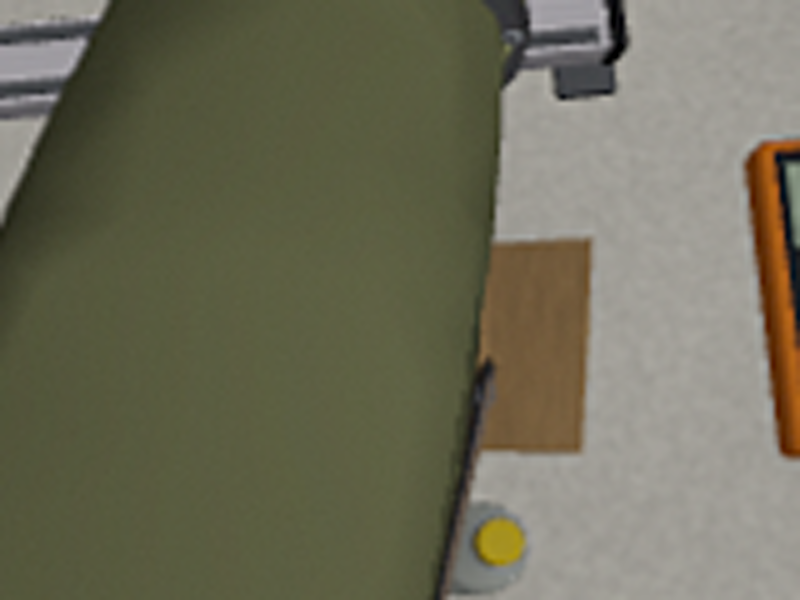

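The gripper and arm hide the lens in both views. I let go, step aside and measure before tightening.

>>> jog_arm(
  deltas="0 0 0 0 40; 0 0 0 0 40; 0 0 0 0 40; 0 0 -15 0 40; 0 0 -40 0 40; 0 20 -55 0 40; 0 65 -60 0 40; 0 115 -60 0 40; 0 165 -60 0 40; 0 200 -60 0 40",
)

```text
clock: 19.35
eef_pos: [657.3, 47.5, 241.5]
eef_rot: [3.141, 0.0, 3.063]
wrist_force: [-0.3, -0.9, 0.4]
finger_gap: 40.0
```

```bash
python3 - <<'E'
from h import *
snap("6"); crop("scene","6",200,120,200,150,4); crop("top","6",280,150,160,120,5)
s=manip.read_state();print(s["eef_pos"],s["eef_rot"],s["wrist_force"])
E
python3 meas.py 6
```

```text
[657.37308733  48.65912223 241.3631886 ] [3.14097293e+00 1.67048181e-04 3.06509373e+00] [-0.81532951 -0.27532186 -0.18142426]
scene knob n 100 mean [ 651.3 -157.1  191.9] rect 644.6 -156.0 12 49 dir 172.8 zmax 198.0 px 300.8 232.4
scene rail 1553 [ 8.50000e-02 -9.96000e-01  6.36282e+02 -8.68580e+01] ang -85.15 y range [-297.1   99.9]
scene head 122 490.1 -167.9 20.9 170.1
top knob n 141 mean [ 639.1 -156.   190.4] rect 640.0 -157.0 13 55 dir 175.9 zmax 197.1 px 349.5 158.1
top rail 1637 [ 8.00000e-02 -9.97000e-01  6.36657e+02 -1.15471e+02] ang -85.4 y range [-297.4   41.6]
top head 227 490.7 -167.8 20.3 168.8
```

View pics/c_scene6_200.png

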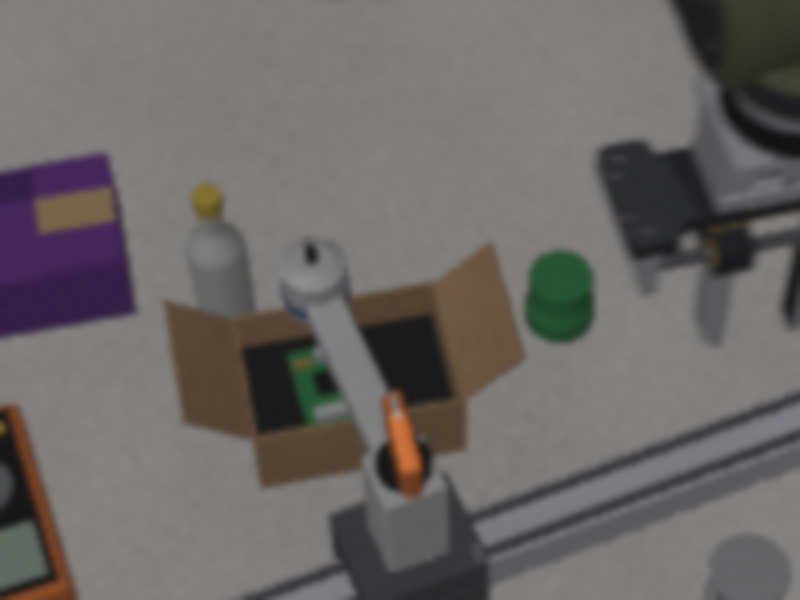

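View pics/c_top6_280.png

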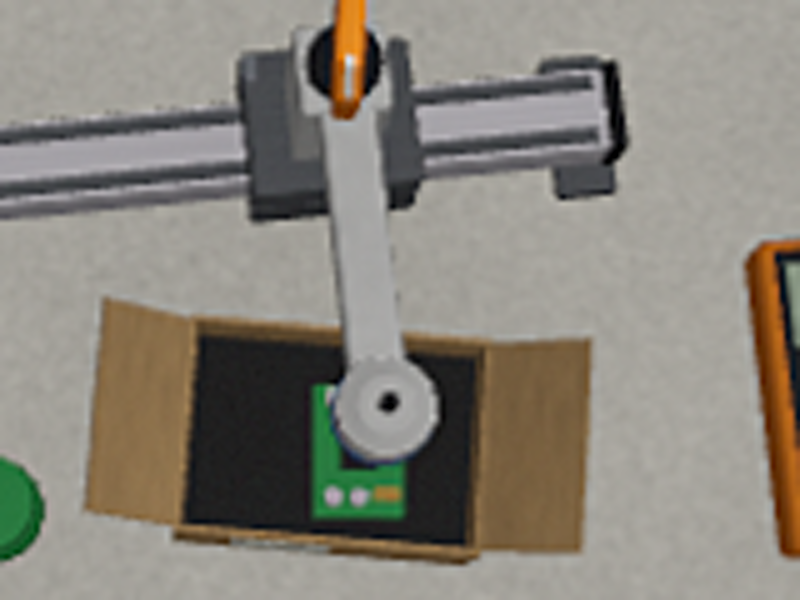

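The lens is at (490.4, -167.9) and the chip at about (489, -167), so they are within about 1 mm along the rail. Both flaps are well back. The knob is still loose, with the wing at about 175°. I check where the arm has settled before I take hold of the knob again.

Run:
```python
from h import *
for i in range(3):
    s=manip.read_state();print(s["eef_pos"],s["eef_rot"][2],s["clock"]); optics.camera("top")
```

```text
[657.37308733  48.65912223 241.3631886 ] 3.06509373013811 19.45
[657.38747315  46.59878107 241.28134202] 3.063857620484644 19.5
[657.45003883  45.14256376 241.23108881] 3.0623936516281183 19.55
```

>>> jog_arm(
  deltas="0 -15 0 0 40; 0 -45 0 0 40; 1 -85 0 0 40; 1 -125 0 0 40; 1 -160 0 0 40; 1.8 -185 0 0 40; 1.8 -197 0 0 40; 1.8 -199.8 0 0 40; 1.8 -199.8 10 0 40; 1.8 -199.8 25 0 40",
)

```text
clock: 20.85
eef_pos: [639.8, -154.2, 215.1]
eef_rot: [3.142, 0.0, 3.062]
wrist_force: [0.6, -0.2, -0.5]
finger_gap: 39.5
```

>>> jog_arm(
  deltas="0 0 15 0 40; 0 0 28 0 40; 0 0 35 0 40; 0 0 35 0 30; 0 0 35 0 20; 0 0 35 0 8; 0 0 35 0 8; 0 0 35 0 8; 0 0 35 0 8; 0 0 35 0 8",
  squeeze=20,
)

```text
clock: 22.1
eef_pos: [639.9, -155.1, 181.4]
eef_rot: [-3.141, 0.001, 3.061]
wrist_force: [-1.0, 0.2, 5.7]
finger_gap: 11.8
```

Run:
```python
from h import *
s=manip.read_state();print(s["eef_pos"],s["eef_rot"],s["wrist_force"],s["moment"],s["finger_gap"])
```

```text
[ 639.87167247 -155.0595048   181.41884435] [-3.14135539e+00  7.62947801e-04  3.06084076e+00] [-1.03428747  0.19026297  5.66378397] [-0.01370065  0.11547441  0.1484027 ] 11.805552483468258
```

>>> jog_arm(
  deltas="0 0 0 0 8; 0 0 0 0.05 8; 0 0 0 0.15 8; 0 0 0 0.26 8; 0 0 0 0.38 8; 0 0 0 0.5 8; 0 0 0 0.6 8; 0 0 0 0.67 8; 0 0 0 0.7 8; 0 0 0 0.7 8",
  squeeze=50,
)

```text
clock: 23.35
eef_pos: [639.9, -155.0, 181.4]
eef_rot: [3.141, 0.001, 2.36]
wrist_force: [-1.3, -0.0, 5.4]
finger_gap: 11.7
```

Run:
```python
from h import *
s=manip.read_state();print(s["eef_pos"],s["eef_rot"],s["wrist_force"],s["moment"],s["finger_gap"])
```

```text
[ 639.87877064 -155.04556182  181.41756381] [3.14122735e+00 7.12121839e-04 2.36031703e+00] [-1.28433951 -0.01325093  5.43108918] [-0.03431755  0.09994699  0.09433356] 11.71618749107241
```

>>> jog_arm(
  deltas="0 0 0 0.06 8; 0 0 0 0.16 8; 0 0 0 0.28 8; 0 0 0 0.4 8; 0 0 0 0.5 8; 0 0 0 0.58 8; 0 0 0 0.64 8; 0 0 0 0.68 8; 0 0 0 0.7 8; 0 0 0 0.7 8",
)

```text
clock: 24.6
eef_pos: [639.9, -155.1, 181.4]
eef_rot: [3.141, 0.0, 1.661]
wrist_force: [-0.3, -0.4, 5.1]
finger_gap: 11.6
```

Run:
```python
from h import *
s=manip.read_state();print(s["eef_pos"],s["eef_rot"],s["wrist_force"],s["moment"],s["finger_gap"],s["joints"][5])
```

```text
[ 639.89330653 -155.06487821  181.43250549] [3.14082192e+00 3.76170023e-04 1.66050616e+00] [-0.26928695 -0.36480464  5.14487191] [-0.1229847   0.13576017  0.08429084] 11.598087872199725 -0.3830353424639468
```

>>> jog_arm(
  deltas="0 0 0 0.01 8; 0 0 0 0.02 8; 0 0 0 0.03 8; 0 0 0 0.04 8; 0 0 0 0.05 8; 0 0 0 0.06 8; 0 0 0 0.07 8; 0 0 0 0.08 8; 0 0 0 0.08 8; 0 0 0 0.08 8",
)

```text
clock: 25.85
eef_pos: [639.9, -155.1, 181.4]
eef_rot: [3.141, 0.001, 1.582]
wrist_force: [-0.5, -1.2, 5.7]
finger_gap: 11.9
```

Run:
```python
from h import *
s=manip.read_state();print(s["eef_pos"],s["eef_rot"],s["wrist_force"],s["moment"],s["finger_gap"],s["effort"][5])
```

```text
[ 639.91084701 -155.05238795  181.4384686 ] [3.14080670e+00 5.66381935e-04 1.58170404e+00] [-0.53095539 -1.16152298  5.66466923] [-0.17360415  0.17116599  0.82153963] 11.89348912101802 0.820423923432827
```

The moment rose to 0.82 N m against the 0.25 N m that turning needs, so the knob is at its clockwise stop. I release it and back off.

>>> jog_arm(
  deltas="0 0 0 0 40; 0 0 0 0 40; 0 0 0 0 40; 0 0 -15 0 40; 0 0 -40 0 40; 20 0 -55 0 40; 65 0 -60 0 40; 120 0 -60 0 40; 170 0 -60 0 40; 195 0 -60 0 40",
)

```text
clock: 27.1
eef_pos: [637.2, 43.8, 241.6]
eef_rot: [3.141, -0.0, 1.583]
wrist_force: [0.8, -0.0, 0.6]
finger_gap: 40.0
```

>>> jog_arm(
  deltas="15 0 0 0 40; 30 0 0 0 40; 40 0 0 0 40; 40 0 0 0 40; 40 0 0 0 40; 40 0 0 0 40; 40 0 0 0 40; 40 0 0 0 40; 40 0 0 0 40; 40 0 0 0 40",
)

```text
clock: 28.35
eef_pos: [637.4, 80.0, 241.0]
eef_rot: [3.142, 0.0, 1.581]
wrist_force: [0.2, -0.2, 0.5]
finger_gap: 40.2
```

```bash
python3 - <<'E'
from h import *
snap("7"); crop("scene","7",170,120,200,150,4); crop("top","7",280,150,160,120,5)
s=manip.read_state();print(s["eef_pos"],s["wrist_force"],s["clock"])
for t in("0","7"):
  W=cloud("top",load("top",t)[1])
  for u,v in [(278,251),(262,150),(376,280),(450,230)]: print(t,W[v-1:v+2,u-1:u+2].mean((0,1)).round(1))
# flap planes
for n in C:
    w=cloud(n,load(n,"7")[1]); hs=cv2.cvtColor(load(n,"7")[0],cv2.COLOR_RGB2HSV)
    ex=np.array([.9956,-.0941]);ey=np.array([.0941,.9956]); cx=(w[...,:2]-[494,-154])@ex; cy=(w[...,:2]-[494,-154])@ey
    br=(hs[...,0]>8)&(hs[...,0]<22)&(hs[...,1]>60)&(abs(cx)<46)&(w[...,2]>66)&(w[...,2]<105)
    for sgn in(1,-1):
        m=br&(sgn*cy>70)&(sgn*cy<125)
        if m.sum()<20: print(n,sgn,m.sum());continue
        a=np.polyfit(sgn*cy[m],w[...,2][m],1); print(n,sgn,m.sum(),"flap angle",(np.pi-np.arctan(a[0])).round(2),"zmax",w[...,2][m].max().round(1),"ymax",(sgn*cy[m]).max().round(1))
E
python3 meas.py 7
```

```text
[637.36294141  80.02737214 240.95243127] [-1.05945756  0.91828489 -0.30427251] 28.45
0 [463.6   2.4  51.6]
0 [709.4  41.9  39.6]
0 [ 391.7 -207.4  136.6]
0 [nan nan nan]
7 [463.8   2.6  49.7]
7 [709.2  41.9  40. ]
7 [ 391.7 -207.6  135. ]
7 [ 507.2 -396.5   42.5]
scene 1 425 flap angle 2.44 zmax 101.7 ymax 108.8
scene -1 412 flap angle 2.46 zmax 98.3 ymax 108.6
top 1 639 flap angle 2.44 zmax 98.4 ymax 109.1
top -1 717 flap angle 2.47 zmax 98.3 ymax 110.4
scene knob n 167 mean [ 643.8 -159.3  187.9] rect 641.6 -156.5 13 53 dir 91.8 zmax 200.5 px 298.9 230.8
scene rail 1564 [ 8.20000e-02 -9.97000e-01  6.36449e+02 -8.37400e+01] ang -85.28 y range [-297.1   99.9]
scene head 120 489.1 -167.4 21.1 170.1
top knob n 195 mean [ 637.9 -157.   187.2] rect 640.0 -154.8 12 54 dir 95.9 zmax 196.8 px 349.9 159.1
top rail 1932 [ 7.90000e-02 -9.97000e-01  6.34082e+02 -8.65470e+01] ang -85.49 y range [-297.2   89.2]
top head 230 490.9 -167.1 20.4 168.9
```

View pics/c_scene7_170.png

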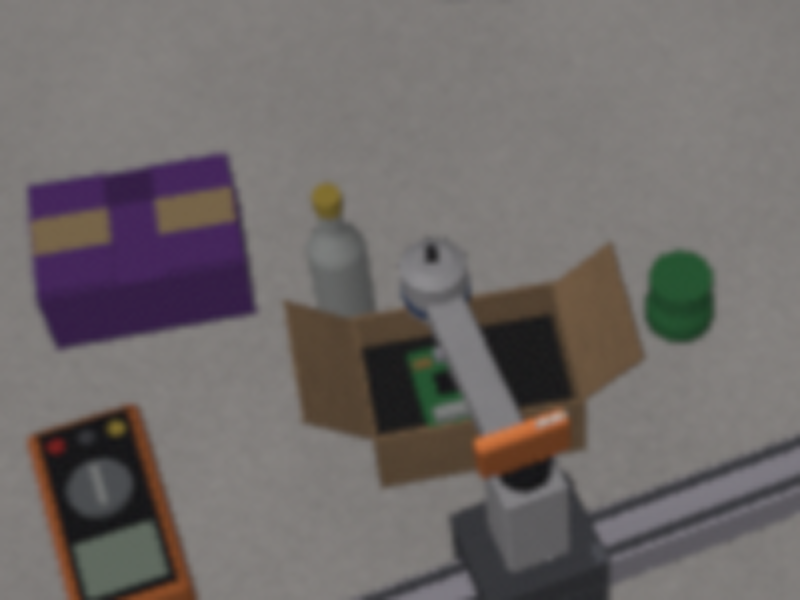

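View pics/c_top7_280.png

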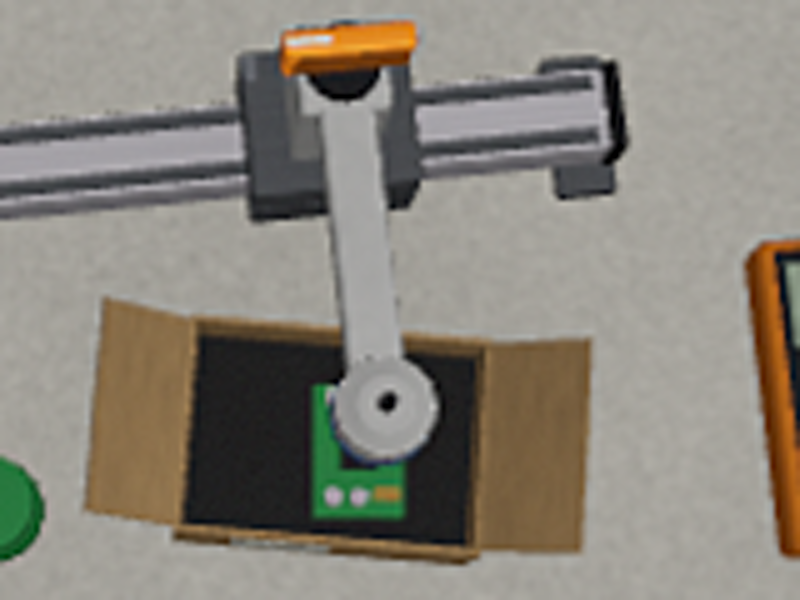

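The pictures show both flaps folded back (2.44 to 2.47 rad) and the knob wing lying along the rail again (92 to 96°; the rail is at about 94.6°). The head is over the chip: lens at (490, -167.3), chip at (489, -167). The bottle, jar and spool have not moved and the meter looks unmoved. The robot is clear of everything, so I hand the job in.

Run:
```python
from cell import workorder
print(workorder.sign_off())
```

```text
the job is handed in; nothing more can be done
None
```

The job is done and handed in after about 28.5 s of the 72 s allowed. I folded both flaps back, loosened the knob by about 1.35 rad, and slid the camera about 239 mm along the rail. I then turned the knob clockwise to its stop. I moved the camera by the gripped loose knob instead of pushing on the boom.

My last checks, from both views:
- **Flaps:** they stand at about 2.44 to 2.47 rad, close to their 2.5 stop.
- **Lens over chip:** the lens is at about (490, -167.3) and the chip at about (489, -167). The two views differ by 1–2 mm, which is within the calibration.
- **Knob:** the wing lies along the rail again. It reads 92–96° against the rail's 94.6°, so the two views differ by about 4°. The turning moment reached 0.82 N m at the stop, which is the better evidence that it is locked. I did not push the camera afterwards to test the lock.
- **Other things:** the bottle, jar and spool agree with the first picture to within 0.2 mm sideways. The meter had no depth reading in the first picture at the averaged point. A single-pixel reading there taken at the start agrees with the last one to within about 1 mm.
- **Forces:** the wrist force readings, taken at the end of each move, stayed under 10 N.

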